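# Tip the amplifier tray over against the pad's edge

### The arm

A 6-joint arm with a two-finger parallel gripper is mounted at the origin on the work surface. World frame = base frame: x ahead of the robot, y to its left, z up, the work surface at z = 0. Lengths are in m, angles in rad, forces in N, time in s.
With the tool pointing down it reaches from about 0.25 to 0.725 m from the base axis. Payload 4 kg.
Tool frame: the origin (TCP) lies on the centre line of the jaws, within the pads' length; the fingertips stand 14 mm ahead of it and the grasp point (between the pads) lies 5 mm behind it; z points along the fingers, x is the direction in which the jaws open and shut, and the axes are right-handed (so a half turn about z gives the same grasp; the last joint's range is limited). The gripper opens to 85 mm and grips with 20 to 120 N. Pads are 22 mm wide; open, the fingers measure 114 mm over their backs; the gripper's body (76 mm by 85 mm) begins 54 mm behind the grasp point. The pads swing forward as they close: fully open they stand 13 mm farther back than shut.
Start: joints at [1.22, 0.241, 0.005, 1.335, 0, 1.571], TCP at [0.172, 0.47, 0.224] pointing down, gripper open.
Joint ranges: [-2.72, 2.72], [-1.05, 1.87], [-1.09, 1.28], [-1.99, 2.15], [-1.42, 1.44], [-3.14, 3.14]. Speed limits (rad/s): [2.79, 2.79, 3.14, 3.14, 3.14, 3.14].

### API

Orientations are given as a unit quaternion [x, y, z, w].
In Python, from workcell import get_obs, optics, ticket gives the robot as it stands.
- The arm moves only by the shell command python3 -m inch 'ROWS'. ROWS is JSON, a list that holds one entry, the list of rows, each a list of 5 numbers: the finger opening in cm, from 0 to 8.54, then the shift along the tool's x, y, z in cm, then the turn about the tool's z in degrees. In form: [[[fingers, dx, dy, dz, roll], ...]]. A call has exactly 5 rows; each row is the pose to reach, as a shift and turn from the pose measured when the call began, along the tool's axes at that moment; what a row does not reach only later rows make up. A row lasts 1/8 s, in which the tool goes at most 62.5 mm and 10.7 degrees, less where a joint would pass 70% of its speed; a pose out of reach is approached as far as the arm can. A call with a gripper value outside its range is refused whole. The fingers move at their own pace and stop on an object; the grip force is fixed at half the most. Time passes only in rows, so rows that repeat a pose let the fingers close, or fill a call up. It gives the time, the measured TCP pose, the force and the opening at its end, in the units of the state.
- get_obs(): the state, without advancing time (a new reading comes with each control period).
- optics.camera(name): name is "scene" or "top" or "wrist"; returns (picture, depth): 480x640x3 uint8, red, green, blue; 480x640 float32, m along the optical axis (not along the pixel's ray), 0 where there is no reading.
- optics.camera_info(name): a dict with "vfov" (degrees; the focal length in pixels is half the picture's height over the tangent of half this angle, whatever the lens; pixels are square), "cx", "cy" (the principal point, pixels), "k1" (the pictures are not rectified: a ray, as slopes to the right and down, at radius r is drawn at 1 + k1 r^2 times it, then the intrinsics apply), "R" (3x3) and "t" (3): a world point X has camera coordinates R X + t. Camera axes: x right, y down, z forward; pixel columns grow to the right and rows downward; lengths in m; the calibration is good to about 2 mm. A picture is of the moment at which its call begins: read the wrist's pose just before it. camera_info takes no time and is no camera call; for the wrist camera it gives the pose at the moment of the call.
- ticket.job_done(): hands the job in, once; it reports no verdict.
The state is a dict: "clock": time; "joint_pos": joint angles; "joint_vel": joint speeds; "tau": joint torques, N m; "eef_pos": TCP position; "tool_rot": TCP orientation; "ft_force": force on the tool from outside, world axes, zero at the start; "ft_torque": the same for the moment, N m; "grip_width": finger opening in m.
Only numpy, scipy, OpenCV 4.12 (cv2) and the standard library are available. Lean on these libraries where they do the work, as an engineer would, in place of code of your own. Each camera call takes 0.05 s, during which the arm holds its last target.

### The job

The shallow metal amplifier tray lies open side down on the bench in front of the rubber pad. Push it with your fingertips up against the near edge of the pad until it tips up on that edge and turns over onto the pad, so that it ends lying flat on the pad with its circuit board facing up. Do not pick the tray up, and leave the screwdriver, the brass adaptor and the jar where they are.

Things in the scene. Friction and masses are not known exactly. Their poses are not given: they have to be found in the camera images.
- tray: Open aluminium housing 80 (x) x 120 (y) x 20 mm (z), 0.15 to 0.3 kg, sides plain, green circuit board recessed inside. Starts open side down on the bench, flat back up. Origin: centre of the open side; z points to the back (up at the start). Its +x long side faces the pad, skewed up to 0.3 rad. Centre of mass 6 mm below the back. A steady 8 N push on its side grips it by friction: it turns about the pad's upper edge and falls over past some 85 degrees.
- pad: Black rubber pad fixed to the bench, 150 (x) x 220 (y) x 10 mm high; origin at the centre of its underside, z up. Its near side, 75 mm from the origin towards its -x, is an upright wall 10 mm high. The tray starts before this side, on the bench, some 20 to 65 mm short of it, its middle within 30 mm of the pad's middle along y.
- pad_edge (a point): Middle of the upper near edge of the pad, 10 mm above the bench; x axis points across the pad, away from the tray; y along the edge.
- tray_far_low (a point): Middle of the tray's +x side (facing the pad), at the open rim: on the bench at the start. Axes as the tray.
- tray_far_top (a point): Middle of the tray's +x side, at the back: 20 mm above the bench at the start. Axes as the tray.
- tray_near_low (a point): Middle of the tray's -x side (the one to push), at the open rim: on the bench at the start. Axes as the tray.
- tray_near_top (a point): Middle of the tray's -x side, at the back: 20 mm above the bench at the start. Axes as the tray.
- tray_back (a point): Centre of the tray's flat back (20 mm up at the start; 10 mm up when it lies turned over on the pad). Axes as the tray.
- driver: Bystander: screwdriver 170 mm long with black handle, lying on the bench on the pad's +y side; origin under its middle, x along it.
- adaptor: Bystander: brass coaxial adaptor, stepped round, 30 mm across and 40 mm tall, standing on the far part of the pad (on its 10 mm top); origin at the centre of its foot.
- jar: Bystander: small glass jar with white cap, 48 mm across and 55 mm tall, standing on the bench on the pad's -y side; origin at the centre of its foot.
Mind the look-alikes: they are no part of the job. What is meant by the tray is not orange or pink, and is the larger of those in its own colour.

How it is judged:
By the outcome, as a careful person would: the job done as asked, in the order asked, and still so for the second after the job is handed in, with the robot touching nothing.
It also fails if it takes over 58 s, if anything falls off the work surface, if the arm or the gripper's body presses on something with over 40 N, if the wrist force passes 120 N, or if a joint passes its speed limit or range.

## Working session

There is one attempt and no reset: what is moved stays moved. The work goes in short steps, Python scripts to look and compute and a shell command to move; the robot and the scene stay as the last step left them, time stands still between calls to the robot, and variables do not carry over. Pictures are saved under pics/ and viewed, and the job is handed in when it is done.

```bash
ls -la; mkdir -p pics
cat > h.py <<'E'
import numpy as np, cv2
from workcell import get_obs, optics, ticket
def snap(n,f):
    o=get_obs(); ci=optics.camera_info(n); im,d=optics.camera(n)
    cv2.imwrite('pics/'+f+'.png',im[:,:,::-1]); np.savez('pics/'+f+'.npz',im=im,d=d,R=ci['R'],t=ci['t'],k1=ci['k1'],vf=ci['vfov'],cx=ci['cx'],cy=ci['cy'])
    return im,d,ci
def ray(ci,uv):
    f=240/np.tan(np.radians(ci['vfov'])/2); uv=np.atleast_2d(uv).astype(float)
    K=np.array([[f,0,ci['cx']],[0,f,ci['cy']],[0,0,1]])
    p=cv2.undistortPoints(uv.reshape(-1,1,2),K,np.array([ci['k1'],0,0,0.])).reshape(-1,2)
    R=np.array(ci['R']);t=np.array(ci['t'])
    d=np.c_[p,np.ones(len(p))]@R
    return -R.T@t,d
def onplane(ci,uv,z):
    c,d=ray(ci,uv); return c+d*((z-c[2])/d[:,2])[:,None]
E
python3 - <<'E'
from h import *
for n in('scene','top','wrist'):
    im,d,ci=snap(n,n+'0'); print(n,{k:np.round(v,3).tolist() for k,v in ci.items()})
o=get_obs();print({k:np.round(v,3).tolist() for k,v in o.items()})
E
```

```text
total 12
drwxr-xr-x  3 agent agent 4096 Dec  7 17:05 .
drwxr-xr-x 23 root  root  4096 Dec  7 17:05 ..
drwxr-xr-x  2 agent agent 4096 Dec  7 17:05 pics
scene {'vfov': 52.018, 'cx': 318.627, 'cy': 240.634, 'k1': 0.039, 'R': [[-0.852, 0.524, -0.005], [0.422, 0.682, -0.597], [-0.309, -0.511, -0.802]], 't': [0.445, -0.261, 1.076]}
top {'vfov': 57.822, 'cx': 313.757, 'cy': 232.389, 'k1': 0.026, 'R': [[-0.025, -1.0, 0.018], [-0.998, 0.024, -0.059], [0.059, -0.02, -0.998]], 't': [0.058, 0.579, 0.787]}
wrist {'vfov': 59.419, 'cx': 321.389, 'cy': 242.856, 'k1': 0.01, 'R': [[0.344, 0.939, -0.002], [0.895, -0.328, 0.301], [0.282, -0.106, -0.954]], 't': [-0.498, -0.038, 0.381]}
{'clock': 0.15, 'joint_pos': [1.22, 0.241, 0.004, 1.335, -0.0, 1.571], 'joint_vel': [0.0, -0.004, 0.005, -0.001, 0.001, -0.002], 'tau': [-0.001, -37.263, 25.264, 0.012, -0.0, -0.0], 'eef_pos': [0.172, 0.469, 0.223], 'tool_rot': [0.82, 0.573, -0.001, 0.0], 'ft_force': [-0.428, -0.03, -0.09], 'ft_torque': [0.03, 0.011, 0.014], 'grip_width': 0.085}
```

View pics/top0.png

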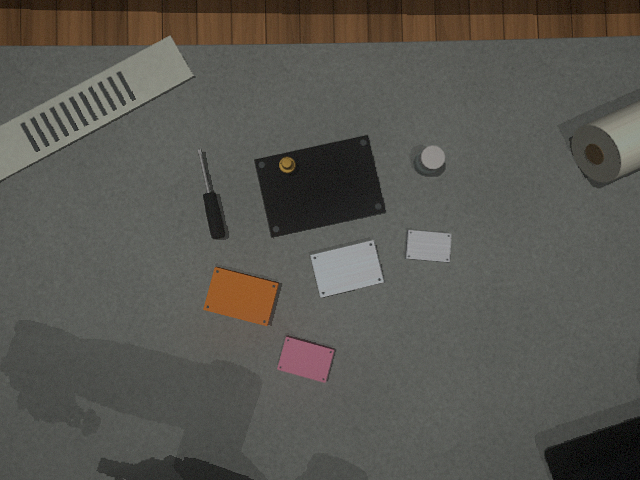

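View pics/scene0.png

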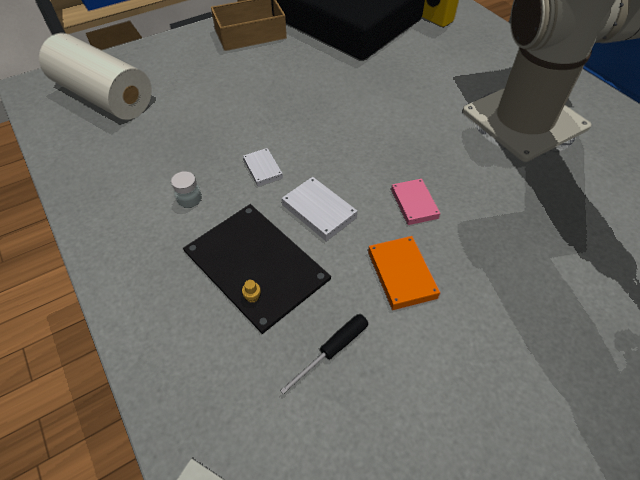

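The tray is the larger silver box at top (347,268). The pad is the black rectangle at (320,186). The pink box (306,358), orange box (242,296) and small silver box (429,246) are look-alikes. Next I measure the corners.

```bash
cat >> h.py <<'E'
def quad(mask,seed):
    n,l=cv2.connectedComponents(mask.astype(np.uint8)); m=(l==l[seed[1],seed[0]]).astype(np.uint8)
    c=max(cv2.findContours(m,cv2.RETR_EXTERNAL,cv2.CHAIN_APPROX_NONE)[0],key=cv2.contourArea)
    h=cv2.convexHull(c); e=0.02*cv2.arcLength(h,True)
    return cv2.approxPolyDP(h,e,True).reshape(-1,2), cv2.minAreaRect(c)
E
python3 - <<'E'
from h import *
z=np.load('pics/top0.npz');im=z['im'];d=z['d']
ci=dict(R=z['R'],t=z['t'],k1=float(z['k1']),vfov=float(z['vf']),cx=float(z['cx']),cy=float(z['cy']))
hsv=cv2.cvtColor(im,cv2.COLOR_RGB2HSV)
for s in[(347,268),(330,200),(429,246),(306,358),(242,296),(435,155),(212,215)]: print(s,im[s[1],s[0]],hsv[s[1],s[0]])
V=im.max(2).astype(int);
def show(name,mask,seed,zz):
    q,r=quad(mask,seed); P=onplane(ci,q,zz)
    b=onplane(ci,cv2.boxPoints(r),zz)
    print(name,q.tolist(),np.round(P[:,:2],4).tolist(),'box',np.round(b[:,:2],4).tolist())
    print('  ctr',b.mean(0).round(4),'sides',[np.linalg.norm(b[i]-b[i-1]).round(4) for i in range(4)], 'ang',[np.degrees(np.arctan2(*(b[i]-b[i-1])[[1,0]])).round(2) for i in range(4)])
show('tray',(V>140)&(hsv[...,1]<60),(347,268),.02)
show('pad',(V<50),(330,200),.01)
show('small',(V>140)&(hsv[...,1]<60),(429,246),.015)
show('pink',(hsv[...,1]>70)&(V>110),(306,358),.015)
show('orange',(hsv[...,1]>70)&(V>110),(242,296),.02)
show('jar',(V>140)&(hsv[...,1]<60),(435,155),.055)
print(onplane(ci,[(287,164)],.05))
E
```

```text
(347, 268) [158 162 164] [100   9 164]
(330, 200) [27 30 27] [60 26 30]
(429, 246) [152 152 155] [120   5 155]
(306, 358) [153  97 114] [171  93 153]
(242, 296) [152  91  40] [ 14 188 152]
(435, 155) [145 141 138] [ 13  12 145]
(212, 215) [21 21 20] [30 12 21]
tray [[372, 240], [382, 282], [320, 296], [311, 255]] [[0.5637, -0.0637], [0.4863, -0.0794], [0.4638, 0.0349], [0.5389, 0.0494]] box [[0.5392, 0.0514], [0.5641, -0.0652], [0.4864, -0.0811], [0.462, 0.0349]]
  ctr [ 0.5129 -0.015   0.02  ] sides [np.float64(0.0789), np.float64(0.1192), np.float64(0.0792), np.float64(0.1185)] ang [np.float64(12.1), np.float64(-77.95), np.float64(-168.4), np.float64(101.89)]
pad [[367, 135], [385, 211], [271, 236], [254, 160]] [[0.763, -0.0622], [0.6179, -0.0914], [0.5762, 0.1228], [0.7197, 0.1518]] box [[0.721, 0.1524], [0.7657, -0.0645], [0.6165, -0.0927], [0.5735, 0.1225]]
  ctr [0.6692 0.0294 0.01  ] sides [np.float64(0.1506), np.float64(0.2215), np.float64(0.1518), np.float64(0.2195)] ang [np.float64(11.47), np.float64(-78.38), np.float64(-169.28), np.float64(101.31)]
small [[409, 230], [449,
[... 1064 characters left out ...]
03), np.float64(0.1207), np.float64(0.0804)] ang [np.float64(74.08), np.float64(-14.97), np.float64(-105.86), np.float64(164.41)]
jar [[431, 146], [439, 148], [443, 155], [441, 164], [436, 167], [427, 166], [422, 159], [424, 150]] [[0.7277, -0.1692], [0.7238, -0.1834], [0.711, -0.19], [0.6949, -0.1858], [0.6897, -0.1767], [0.6919, -0.1607], [0.7047, -0.1523], [0.7208, -0.1564]] box [[0.7281, -0.1531], [0.7272, -0.1907], [0.6894, -0.1891], [0.6903, -0.1517]]
  ctr [ 0.7088 -0.1712  0.055 ] sides [np.float64(0.0379), np.float64(0.0375), np.float64(0.0379), np.float64(0.0375)] ang [np.float64(-2.17), np.float64(-91.34), np.float64(177.69), np.float64(88.65)]
[[0.70208324 0.08861401 0.05      ]]
```

```bash
cat >> h.py <<'E'
from scipy.spatial.transform import Rotation as Ro
YAW=np.radians(11.3); U=np.array([np.cos(YAW),np.sin(YAW),0]); Vv=np.array([-np.sin(YAW),np.cos(YAW),0]); E=np.array([0.5957,0.0146,0])
def where(p): # pad-edge frame
    d=np.asarray(p)-E; return np.array([d@U,d@Vv,d[2]])
def plan(u,v,z):
    o=get_obs(); R=Ro.from_quat(o['tool_rot']).as_matrix(); p=np.array(o['eef_pos'])
    tgt=E+u*U+v*Vv; tgt[2]=z
    d=R.T@(tgt-p)*100
    a=R.T@Vv; print('pad',where(p).round(4),'dxyz cm',d.round(2),'roll',np.degrees(np.arctan2(a[1],a[0])).round(2),'F',np.round(o['ft_force'],2),'w',o['grip_width'].__round__(4),'t',round(o['clock'],3),'q',np.round(o['joint_pos'],2))
E
python3 - <<'E'
from h import *
print(where([.5129,-.015,0]))
plan(-.165,-.0126,.12)
E
```

```text
[-0.0869949  -0.01280185  0.        ]
pad [-0.3268  0.5288  0.2232] dxyz cm [-37.76  42.01  10.38] roll -31.4 F [-0.43 -0.03 -0.09] w 0.0855 t 0.15 q [ 1.22  0.24  0.    1.34 -0.    1.57]
```

```bash
python3 -m inch '[[[6,-3.8,4.2,0,-8],[6,-7.6,8.4,0,-16],[6,-11.4,12.6,0,-24],[6,-15.2,16.8,1,-31.4],[6,-19,21,2,-31.4]]]'; python3 -c "
from h import *
plan(-.165,-.0126,.12)"
```

```text
clock: 0.78
eef_pos: [0.3041, 0.2169, 0.2033]
tool_rot: [0.634, 0.774, -0.0, 0.0]
ft_force: [0.7, -0.1, 0.6]
grip_width: 0.0602
pad [-0.2463  0.2555  0.2033] dxyz cm [-26.81   8.1    8.36] roll 0.08 F [ 0.65 -0.05  0.61] w 0.0602 t 0.775 q [ 0.62  0.   -0.33  1.24 -0.    0.42]
```

```bash
python3 -m inch '[[[6,-5.4,1.6,1,0],[6,-10.8,3.2,2,0],[6,-16.2,4.8,4,0],[6,-21.6,6.4,6,0],[6,-26.8,8.1,8.4,0]]]'; python3 -c "
from h import *
plan(-.165,-.0126,.04)
for n in ('wrist','scene','top'): snap(n,n+'1')"
```

```text
clock: 1.4
eef_pos: [0.4373, -0.0319, 0.1193]
tool_rot: [0.634, 0.774, 0.0, 0.001]
ft_force: [1.3, 1.1, 0.9]
grip_width: 0.06
pad [-0.1644 -0.0145  0.1193] dxyz cm [ 0.2  -0.06  7.93] roll 0.04 F [1.35 1.09 0.91] w 0.06 t 1.4 q [-0.07  0.2  -0.34  1.03 -0.   -0.27]
```

View pics/wrist1.png

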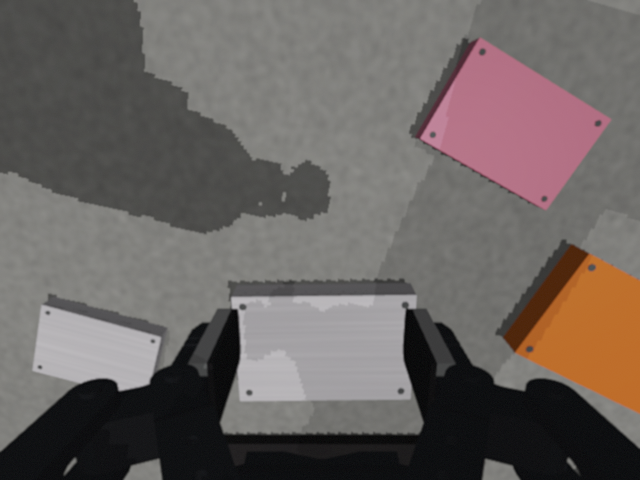

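View pics/scene1.png

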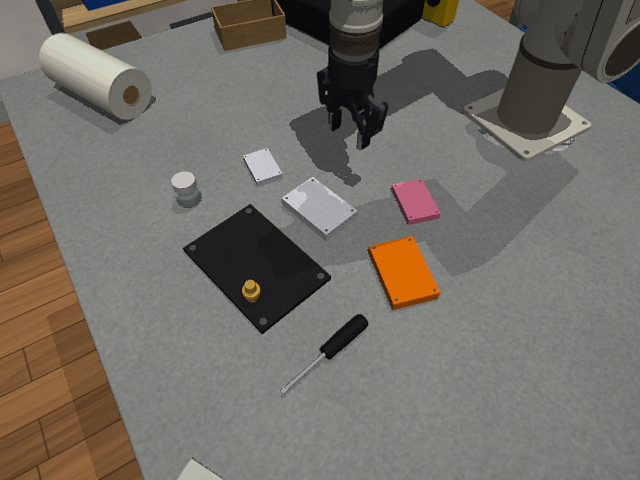

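The gripper stands behind the tray and centred on it (the wrist view shows the tray at columns 230–415). Pink and orange are clear, so I descend.

```bash
python3 -m inch '[[[6,0.1,0,4,0],[6,0.1,0,7,0],[6,0.1,0,9.4,0],[6,0.1,0,9.9,0],[6,0.1,0,9.9,0]]]'; python3 -c "
from h import *
plan(-.165,-.0126,.01)
snap('wrist','wrist2');snap('scene','scene2')"
```

```text
clock: 2.17
eef_pos: [0.4355, -0.0306, 0.0195]
tool_rot: [0.635, 0.772, -0.001, -0.001]
ft_force: [-0.1, -0.2, 0.2]
grip_width: 0.06
pad [-0.1659 -0.0129  0.0195] dxyz cm [0.03 0.09 0.95] roll -0.15 F [-0.06 -0.16  0.17] w 0.06 t 2.175 q [-0.07  0.33 -0.47  0.77 -0.   -0.26]
```

View pics/wrist2.png

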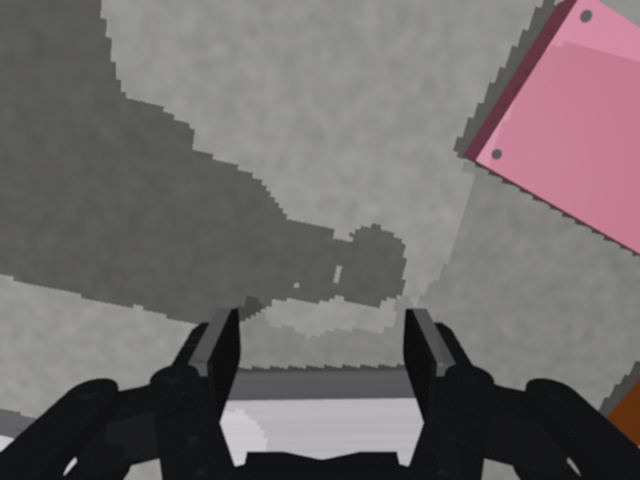

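View pics/scene2.png

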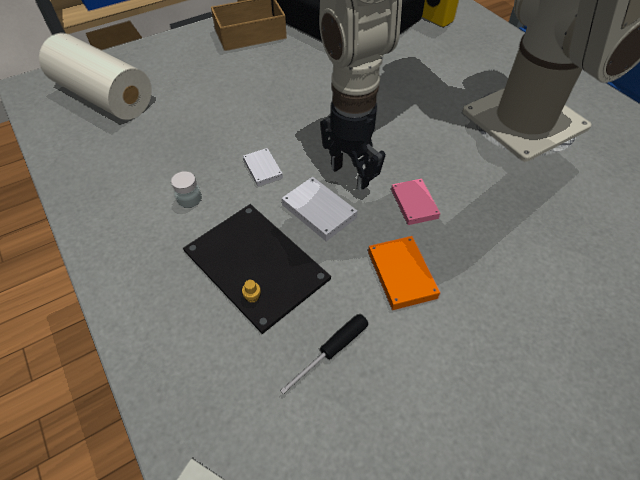

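```bash
python3 -m inch '[[[6,0,0,0.2,0],[6,0,0,0.4,0],[6,0,0,0.4,0],[6,0,0,0.5,0],[6,0,0,0.5,0]]]'; python3 -c "
from h import *
plan(-.165,-.0126,.01)"
```

```text
clock: 2.9
eef_pos: [0.4363, -0.0309, 0.015]
tool_rot: [0.635, 0.772, -0.001, -0.0]
ft_force: [-1.8, -0.9, 0.2]
grip_width: 0.0599
pad [-0.1653 -0.0134  0.015 ] dxyz cm [0.08 0.03 0.5 ] roll -0.18 F [-1.77 -0.88  0.2 ] w 0.0599 t 2.9 q [-0.07  0.34 -0.48  0.76 -0.   -0.26]
```

```bash
python3 -m inch '[[[6,0,0,0.2,0],[6,0,0,0.3,0],[6,0,0,0.4,0],[6,0,0,0.4,0],[6,0,0,0.4,0]]]'; python3 -c "
from h import *
plan(-.165,-.0126,.01)"
```

```text
clock: 3.52
eef_pos: [0.4363, -0.0309, 0.011]
tool_rot: [0.635, 0.772, -0.001, -0.0]
ft_force: [0.6, 0.8, 0.3]
grip_width: 0.0597
pad [-0.1652 -0.0134  0.011 ] dxyz cm [0.08 0.02 0.1 ] roll -0.17 F [0.55 0.75 0.27] w 0.0597 t 3.525 q [-0.07  0.34 -0.48  0.75 -0.   -0.26]
```

```bash
python3 -m inch '[[[6,0,0,0.1,0],[6,0,0,0.2,0],[6,0,0,0.3,0],[6,0,0,0.3,0],[6,0,0,0.3,0]]]'; python3 -c "
from h import *
plan(-.165,-.0126,.01)"
```

```text
clock: 4.15
eef_pos: [0.4363, -0.0309, 0.008]
tool_rot: [0.635, 0.772, -0.001, -0.0]
ft_force: [-0.5, -0.1, 0.5]
grip_width: 0.06
pad [-0.1652 -0.0134  0.008 ] dxyz cm [ 0.08  0.02 -0.2 ] roll -0.18 F [-0.46 -0.05  0.47] w 0.06 t 4.15 q [-0.07  0.35 -0.48  0.74 -0.   -0.26]
```

```bash
python3 -m inch '[[[6,0.1,1.5,0,0],[6,0.1,3,0,0],[6,0.1,4.5,0,0],[6,0.1,5.6,0,0],[6,0.1,6.4,0,0]]]'; python3 -c "
from h import *
plan(-.091,-.0126,.008)
snap('top','top3');snap('scene','scene3')"
```

```text
clock: 4.78
eef_pos: [0.4999, -0.0174, 0.0079]
tool_rot: [0.635, 0.772, -0.001, -0.0]
ft_force: [0.4, 0.2, -0.4]
grip_width: 0.0597
pad [-0.1002 -0.0126  0.0079] dxyz cm [-0.    0.92 -0.02] roll -0.16 F [ 0.43  0.19 -0.36] w 0.0597 t 4.775 q [-0.03  0.45 -0.32  0.81 -0.   -0.23]
```

View pics/scene3.png

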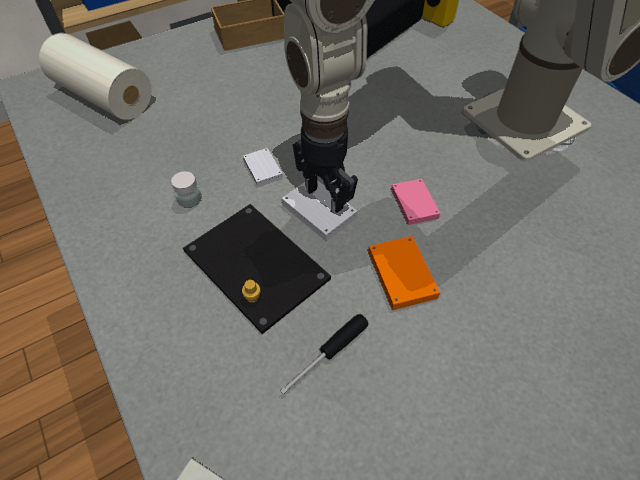

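View pics/top3.png

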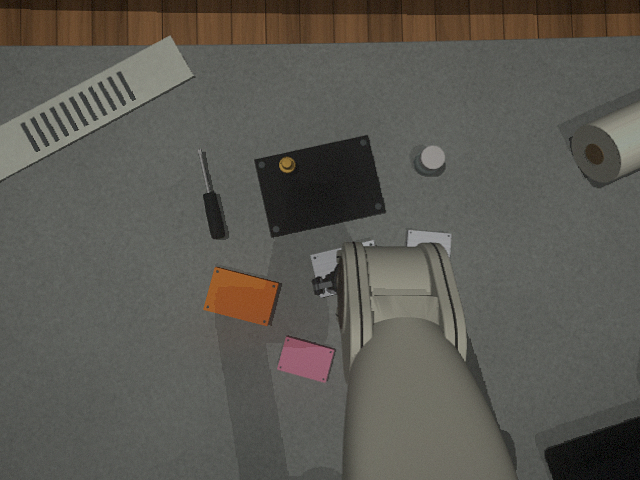

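Run:
```python
from h import *
im,d,ci=snap('wrist','wrist4')
z=np.load('pics/scene3.npz');im=z['im']
cv2.imwrite('pics/crop3.png',cv2.resize(im[120:270,230:430],None,fx=4,fy=4,interpolation=cv2.INTER_CUBIC)[:,:,::-1])
```

```text
(no output)
```

View pics/crop3.png

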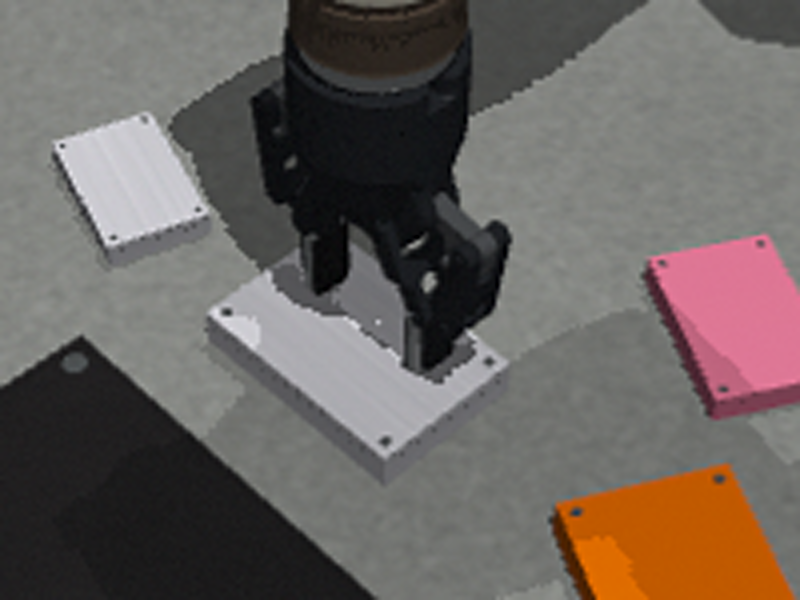

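View pics/wrist4.png

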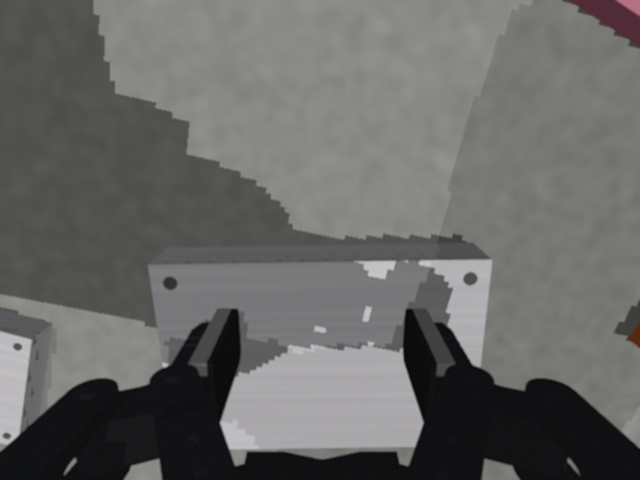

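The crop shows the fingertips hovering above the tray's back at crop (330,290) and (420,370), and the tray has not moved. I need to measure where the tips really are.

Run:
```python
from h import *
for f in ('wrist4','scene3'):
    z=np.load(f'pics/{f}.npz');d=z['d']
    ci=dict(R=z['R'],t=z['t'],k1=float(z['k1']),vfov=float(z['vf']),cx=float(z['cx']),cy=float(z['cy']))
    pts=[(228,325),(234,316),(412,316),(420,330),(320,255),(320,290),(320,420),(320,150)] if f=='wrist4' else [(230+335//4,120+280//4),(230+425//4,120+360//4),(230+300//4,120+340//4),(300,300),(403,270),(230+410//4,120+350//4),(230+315//4,120+270//4)]
    for p in pts:
        c,r=ray(ci,[p]); X=c+r[0]*d[p[1],p[0]]; print(f,p,d[p[1],p[0]].round(4),X.round(4),where(X).round(4))
print(get_obs()['eef_pos'])
```

```text
wrist4 (228, 325) 0.1363 [ 0.4936 -0.0498  0.0362] [-0.1128 -0.0432  0.0362]
wrist4 (234, 316) 0.1448 [ 0.4948 -0.0495  0.0276] [-0.1115 -0.043   0.0276]
wrist4 (412, 316) 0.1411 [0.4814 0.0095 0.0308] [-0.1131  0.0174  0.0308]
wrist4 (420, 330) 0.1322 [0.4813 0.0101 0.0402] [-0.113   0.018   0.0402]
wrist4 (320, 255) 0.1536 [ 0.4722 -0.0238  0.013 ] [-0.1286 -0.0134  0.013 ]
wrist4 (320, 290) 0.151 [ 0.4832 -0.0216  0.0192] [-0.1174 -0.0135  0.0192]
wrist4 (320, 420) 0.1659 [ 0.537  -0.0111  0.0208] [-0.0626 -0.0137  0.0208]
wrist4 (320, 150) 0.1551 [ 4.365e-01 -3.080e-02 -1.000e-04] [-1.65e-01 -1.33e-02 -1.00e-04]
scene3 (313, 190) 0.9233 [ 0.5057 -0.047   0.0259] [-0.1003 -0.0428  0.0259]
scene3 (336, 210) 0.8845 [0.499  0.0219 0.0329] [-0.0934  0.0261  0.0329]
scene3 (305, 205) 0.9097 [ 0.5347 -0.0279  0.0195] [-0.0681 -0.0297  0.0195]
scene3 (300, 300) 0.801 [0.6413 0.1357 0.0096] [0.0685 0.1099 0.0096]
scene3 (403, 270) 0.8191 [0.4702 0.1833 0.0228] [-0.09    0.19    0.0228]
scene3 (332, 207) 0.8801 [0.5044 0.0169 0.0396] [-0.089   0.0201  0.0396]
scene3 (308, 187) 0.904 [ 0.5179 -0.0443  0.0435] [-0.0879 -0.0425  0.0435]
[ 0.49906653 -0.01751194  0.00777072]
```

Both views agree. At this opening the tips stand about 18 mm above the reported TCP (tip z about 0.026 with TCP z 0.008), which contradicts the sheet. I back off and go lower, feeling for the bench.

```bash
python3 -m inch '[[[6,0,-2.5,-0.2,0],[6,0,-5,-0.2,0],[6,0,-6.5,-0.2,0],[6,0,-6.8,0.6,0],[6,0,-6.8,1.2,0]]]'; python3 -c "
from h import *
plan(-.165,-.0126,.01)"; python3 -m inch '[[[6,0,0,0.1,0],[6,0,0,0.2,0],[6,0,0,0.3,0],[6,0,0,0.4,0],[6,0,0,0.4,0]]]';python3 -c "
from h import *
plan(-.165,-.0126,.01)
snap('wrist','wrist5');snap('scene','scene5')
im=np.load('pics/scene5.npz')['im']
cv2.imwrite('pics/crop5.png',cv2.resize(im[120:270,230:430],None,fx=4,fy=4,interpolation=cv2.INTER_CUBIC)[:,:,::-1])"
```

```text
clock: 5.55
eef_pos: [0.4329, -0.0307, -0.0044]
tool_rot: [0.635, 0.772, -0.001, 0.0]
ft_force: [-0.4, 0.4, -0.3]
grip_width: 0.0599
pad [-0.1685 -0.0125 -0.0044] dxyz cm [-0.01  0.35 -1.44] roll -0.17 F [-0.37  0.39 -0.27] w 0.0599 t 5.55 q [-0.07  0.36 -0.51  0.7  -0.   -0.26]
clock: 6.18
eef_pos: [0.4329, -0.0307, -0.0084]
tool_rot: [0.635, 0.772, -0.001, 0.0]
ft_force: [-0.3, 0.0, 0.7]
grip_width: 0.0603
pad [-0.1685 -0.0125 -0.0084] dxyz cm [-0.01  0.35 -1.85] roll -0.17 F [-0.25  0.04  0.69] w 0.0603 t 6.175 q [-0.07  0.37 -0.51  0.69 -0.   -0.26]
```

View pics/crop5.png

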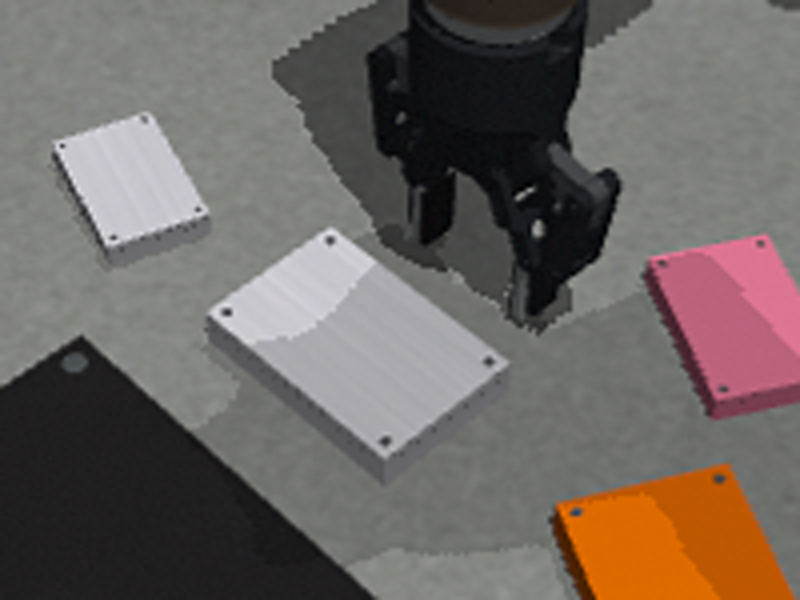

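```bash
python3 -m inch '[[[6,0,0,0.1,0],[6,0,0,0.2,0],[6,0,0,0.3,0],[6,0,0,0.4,0],[6,0,0,0.4,0]]]';python3 - <<'E'
from h import *
plan(-.165,-.0126,.01)
im,d,ci=snap('scene','scene6')
cv2.imwrite('pics/crop6.png',cv2.resize(im[120:270,230:430],None,fx=4,fy=4,interpolation=cv2.INTER_CUBIC)[:,:,::-1])
for f in ('scene6',):
    V=im.max(2)
    ys,xs=np.where(V<45); c,r=ray(ci,np.c_[xs,ys]); X=c+r*d[ys,xs][:,None]; w=(X-E)@np.c_[U,Vv]
    m=(w[:,0]>-.2)&(w[:,0]<-.13)&(abs(w[:,1])<.08)&(d[ys,xs]>0)
    print(np.sort(X[m,2])[:20].round(4), np.c_[w[m],X[m,2]][np.argsort(X[m,2])[:8]].round(4))
E
```

```text
clock: 6.9
eef_pos: [0.4329, -0.0307, -0.0124]
tool_rot: [0.635, 0.772, -0.001, 0.0]
ft_force: [0.7, 0.9, -0.0]
grip_width: 0.06
pad [-0.1685 -0.0125 -0.0124] dxyz cm [-0.01  0.35 -2.24] roll -0.17 F [ 0.69  0.87 -0.03] w 0.06 t 6.9 q [-0.07  0.38 -0.51  0.68 -0.   -0.26]
[-0.0008 -0.0005 -0.      0.      0.0001  0.0004  0.0004  0.0007  0.0009
  0.0012  0.0014  0.0022  0.0027  0.0031  0.0033  0.0038  0.0043  0.0048
  0.005   0.0051] [[-1.803e-01 -4.550e-02 -8.000e-04]
 [-1.799e-01  2.360e-02 -5.000e-04]
 [-1.683e-01 -4.450e-02 -0.000e+00]
 [-1.909e-01 -5.340e-02  0.000e+00]
 [-1.928e-01 -5.530e-02  1.000e-04]
 [-1.826e-01  2.360e-02  4.000e-04]
 [-1.728e-01 -4.350e-02  4.000e-04]
 [-1.712e-01 -4.460e-02  7.000e-04]]
```

View pics/crop6.png

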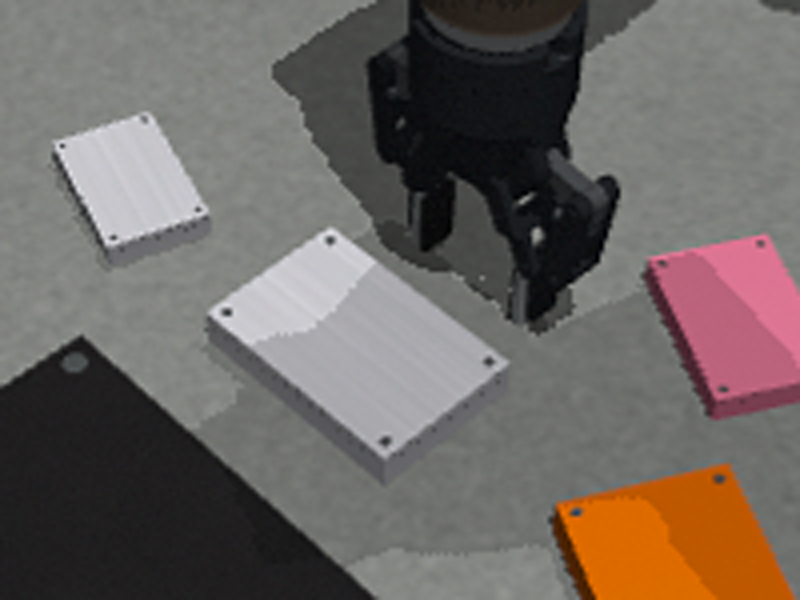

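```bash
python3 -m inch '[[[6,0,0,0.1,0],[6,0,0,0.2,0],[6,0,0,0.2,0],[6,0,0,0.2,0],[6,0,0,0.2,0]]]';python3 - <<'E'
from h import *
plan(-.165,-.0126,.01)
E
python3 -m inch '[[[6,0,0,0.1,0],[6,0,0,0.2,0],[6,0,0,0.2,0],[6,0,0,0.2,0],[6,0,0,0.2,0]]]';python3 - <<'E'
from h import *
plan(-.165,-.0126,.01)
E
```

```text
clock: 7.58
eef_pos: [0.433, -0.0307, -0.0125]
tool_rot: [0.635, 0.772, -0.0, 0.0]
ft_force: [-5.4, 0.2, 20.2]
grip_width: 0.0604
pad [-0.1684 -0.0125 -0.0125] dxyz cm [-0.01  0.34 -2.25] roll -0.17 F [-5.36  0.17 20.24] w 0.0604 t 7.575 q [-0.07  0.38 -0.51  0.68 -0.   -0.26]
clock: 8.2
eef_pos: [0.433, -0.0307, -0.0125]
tool_rot: [0.635, 0.772, 0.0, 0.001]
ft_force: [-6.7, 0.0, 22.1]
grip_width: 0.0601
pad [-0.1684 -0.0125 -0.0125] dxyz cm [-0.01  0.35 -2.25] roll -0.17 F [-6.680e+00  2.000e-02  2.207e+01] w 0.0601 t 8.2 q [-0.07  0.38 -0.52  0.68 -0.   -0.26]
```

The bench is felt at reported z = -0.0125, so tip height = reported z + 0.0125 at this opening. I raise 3 mm and push the tray to just short of the wall.

```bash
python3 -m inch '[[[6,0,0,-0.3,0],[6,0,1.5,-0.3,0],[6,0,3,-0.3,0],[6,0,4.2,-0.3,0],[6,0,5.4,-0.3,0]]]';python3 - <<'E'
from h import *
plan(-.091,-.0126,-.0095)
E
python3 -m inch '[[[6,0,0.5,0,0],[6,0,1,0,0],[6,0,1.5,0,0],[6,0,1.8,0,0],[6,0,1.8,0,0]]]';python3 - <<'E'
from h import *
plan(-.091,-.0126,-.0095)
im,d,ci=snap('scene','scene7')
cv2.imwrite('pics/crop7.png',cv2.resize(im[120:300,180:420],None,fx=3,fy=3,interpolation=cv2.INTER_CUBIC)[:,:,::-1])
E
```

```text
clock: 8.82
eef_pos: [0.4861, -0.0201, -0.01]
tool_rot: [0.635, 0.772, -0.001, 0.0]
ft_force: [-1.2, -0.8, 0.6]
grip_width: 0.0597
pad [-0.1142 -0.0126 -0.01  ] dxyz cm [ 0.    2.32 -0.06] roll -0.16 F [-1.17 -0.76  0.56] w 0.0597 t 8.825 q [-0.04  0.45 -0.37  0.75 -0.   -0.24]
clock: 9.45
eef_pos: [0.5044, -0.0166, -0.0099]
tool_rot: [0.635, 0.772, -0.0, 0.0]
ft_force: [-0.0, -0.2, 0.2]
grip_width: 0.0599
pad [-0.0956 -0.0127 -0.0099] dxyz cm [ 0.01  0.46 -0.04] roll -0.16 F [-0.02 -0.23  0.25] w 0.0599 t 9.45 q [-0.03  0.48 -0.33  0.77 -0.   -0.23]
```

View pics/crop7.png

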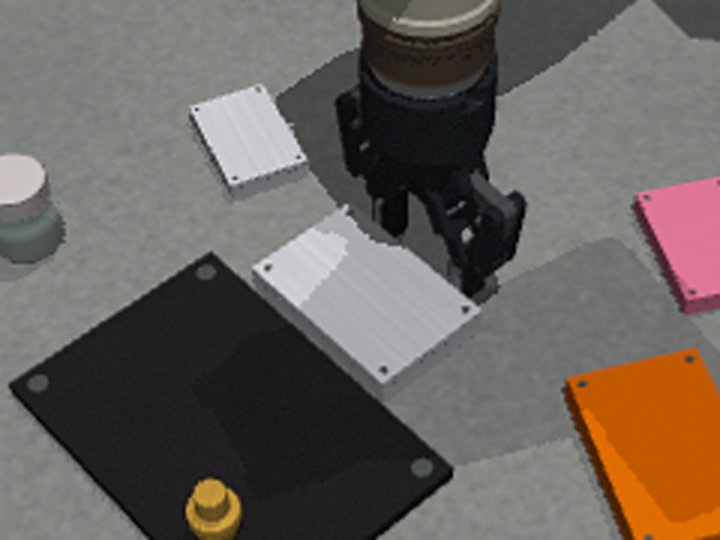

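The tray now slides ahead of the fingers and is a few mm short of the pad. I push on to the wall.

```bash
python3 -m inch '[[[6,0,0.2,0,0],[6,0,0.4,0,0],[6,0,0.5,0,0],[6,0,0.6,0,0],[6,0,0.6,0,0]]]';python3 - <<'E'
from h import *
plan(-.091,-.0126,-.0095)
E
```

```text
clock: 10.12
eef_pos: [0.5096, -0.0155, -0.0099]
tool_rot: [0.635, 0.772, -0.001, 0.0]
ft_force: [-2.3, -1.2, 2.4]
grip_width: 0.0599
pad [-0.0903 -0.0127 -0.0099] dxyz cm [ 0.01 -0.07 -0.04] roll -0.16 F [-2.3  -1.24  2.44] w 0.0599 t 10.125 q [-0.03  0.49 -0.31  0.77 -0.   -0.22]
```

```bash
python3 -m inch '[[[6,0,0.1,0,0],[6,0,0.2,0,0],[6,0,0.2,0,0],[6,0,0.2,0,0],[6,0,0.2,0,0]]]';python3 - <<'E'
from h import *
plan(-.091,-.0126,-.0095)
E
```

```text
clock: 10.75
eef_pos: [0.5095, -0.0155, -0.0102]
tool_rot: [0.635, 0.772, -0.002, -0.001]
ft_force: [-6.4, -1.8, 4.5]
grip_width: 0.0598
pad [-0.0904 -0.0126 -0.0102] dxyz cm [-0.   -0.06 -0.07] roll -0.17 F [-6.36 -1.78  4.45] w 0.0598 t 10.75 q [-0.03  0.49 -0.31  0.78 -0.   -0.22]
```

```bash
cat >> h.py <<'E'
def arc(ths,p=.003,u0=-.0903,z0=-.010,h=.0025,v=-.0127,L=.080):
    o=get_obs(); R=Ro.from_quat(o['tool_rot']).as_matrix(); P=np.array(o['eef_pos']); w=where(P)
    k=h-.010
    for t in ths:
        a=np.radians(t); u=u0+L*(1-np.cos(a))+k*np.sin(a)+p*np.cos(a); z=z0+L*np.sin(a)-k*(1-np.cos(a))-p*np.sin(a)
        tgt=E+u*U+v*Vv; tgt[2]=z; print(t,(R.T@(tgt-P)*100).round(2))
    # est angle
    du=w[0]-u0; dz=w[2]-z0
    print('pad',w.round(4),'theta~',np.degrees(np.arcsin(np.clip(dz/L,-1,1))).round(1),'F(u,v,z)',np.round([np.dot(o['ft_force'],U),np.dot(o['ft_force'],Vv),o['ft_force'][2]],1),'t',round(o['clock'],2))
E
python3 -c "
from h import *
arc([2,5,8,11,14])"
```

```text
2 [-0.01  0.29 -0.29]
5 [-0.01  0.27 -0.69]
8 [-0.01  0.27 -1.1 ]
11 [-0.01  0.3  -1.5 ]
14 [-0.01  0.35 -1.91]
pad [-0.0904 -0.0126 -0.0102] theta~ -0.1 F(u,v,z) [-6.6 -0.5  4.5] t 10.75
```

```bash
python3 -m inch '[[[6,0,0.3,-0.1,0],[6,0,0.3,-0.3,0],[6,0,0.3,-0.6,0],[6,0,0.3,-0.9,0],[6,0,0.3,-1.1,0]]]';python3 - <<'E'
from h import *
arc([11,14,17,20,23])
im,d,ci=snap('scene','scene8')
cv2.imwrite('pics/crop8.png',cv2.resize(im[120:300,180:420],None,fx=3,fy=3,interpolation=cv2.INTER_CUBIC)[:,:,::-1])
E
```

```text
clock: 11.38
eef_pos: [0.5099, -0.0154, -0.0003]
tool_rot: [0.635, 0.772, -0.004, -0.003]
ft_force: [-5.3, -2.6, -0.4]
grip_width: 0.0599
11 [-0.01  0.27 -0.52]
14 [-0.01  0.31 -0.92]
17 [-0.01  0.38 -1.32]
20 [-0.01  0.47 -1.72]
23 [-0.01  0.57 -2.11]
pad [-0.09   -0.0126 -0.0003] theta~ 6.9 F(u,v,z) [-5.7 -1.5 -0.4] t 11.38
```

View pics/crop8.png

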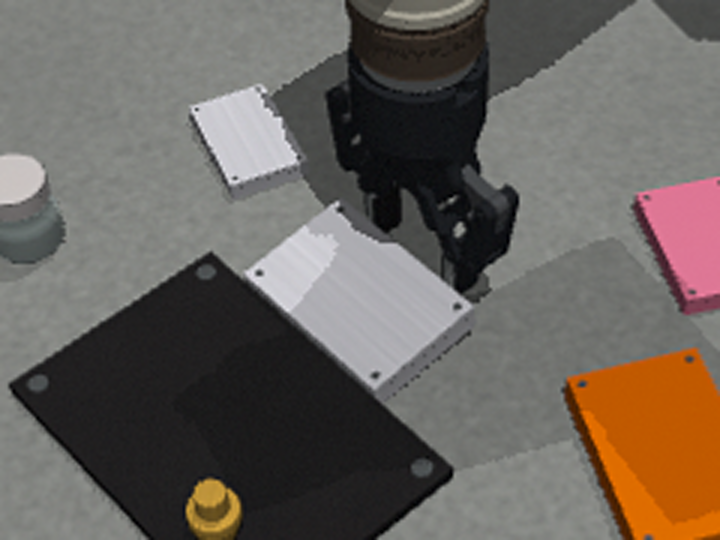

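The tray is lifting: a shadow shows under its near-right corner at (440,345). I add a tilt measurement and continue.

```bash
cat >> h.py <<'E'
def tilt(f):
    im,d,ci=snap('scene',f)
    cv2.imwrite('pics/'+f+'c.png',cv2.resize(im[90:300,180:420],None,fx=3,fy=3/1.2,interpolation=cv2.INTER_CUBIC)[:,:,::-1])
    hsv=cv2.cvtColor(im,cv2.COLOR_RGB2HSV); ys,xs=np.where((hsv[...,1]<30)&(hsv[...,2]>125)&(d>0))
    c,r=ray(ci,np.c_[xs,ys]); X=c+r*d[ys,xs][:,None]; w=np.c_[(X-E)@U,(X-E)@Vv,X[:,2]]
    m=(w[:,0]>-.12)&(w[:,0]<.09)&(abs(w[:,1]+.0127)<.056)&(w[:,2]>.008); w=w[m]
    for _ in range(3):
        q=w.mean(0); n=np.linalg.svd(w-q,full_matrices=False)[2][2]; e=abs((w-q)@n); w=w[e<max(.003,2*np.median(e))] 
    n=n*np.sign(n[2]); print('tilt',np.degrees(np.arctan2(n[0],n[2])).round(1),'n',n.round(3),'N',len(w),'range',w.min(0).round(3),w.max(0).round(3))
E
python3 -m inch '[[[6,0,0.3,-0.2,0],[6,0,0.3,-0.5,0],[6,0,0.35,-0.8,0],[6,0,0.4,-1.2,0],[6,0,0.4,-1.4,0]]]';python3 - <<'E'
from h import *
tilt('s9')
arc([17,20,23,26,29,32])
E
```

```text
clock: 12.05
eef_pos: [0.5118, -0.015, 0.013]
tool_rot: [0.635, 0.772, -0.006, -0.004]
ft_force: [-5.3, -1.2, 0.6]
grip_width: 0.0599
tilt 82.6 n [0.973 0.191 0.126] N 2306 range [-0.112 -0.069  0.018] [0.003 0.043 0.378]
17 [-0.01  0.18  0.03]
20 [-0.01  0.27 -0.36]
23 [-0.01  0.38 -0.75]
26 [-0.01  0.5  -1.14]
29 [-0.01  0.65 -1.51]
32 [-0.01  0.81 -1.88]
pad [-0.088  -0.0126  0.0132] theta~ 16.9 F(u,v,z) [-6.6 -1.2  0.2] t 12.1
```

View pics/s9c.png

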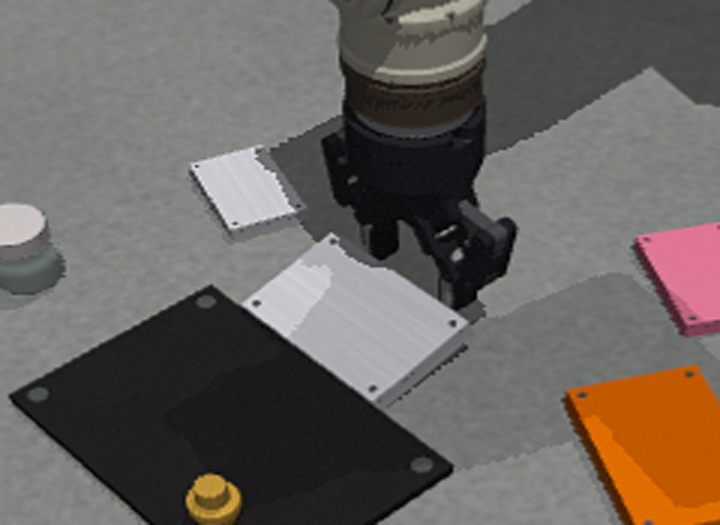

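```bash
sed -i 's/(w\[:,2\]>.008)/(w[:,2]>.008)\&(w[:,2]<.11)/; s/hsv\[...,2\]>125/hsv[...,2]>135/' h.py
python3 -m inch '[[[6,0,0.3,-0.2,0],[6,0,0.3,-0.5,0],[6,0,0.4,-0.8,0],[6,0,0.5,-1.1,0],[6,0,0.6,-1.4,0]]]';python3 - <<'E'
from h import *
tilt('s10')
arc([26,29,32,35,38,41,44])
E
```

```text
clock: 12.72
eef_pos: [0.5161, -0.0141, 0.0265]
tool_rot: [0.635, 0.772, -0.007, -0.005]
ft_force: [-4.7, -1.6, 2.0]
grip_width: 0.06
tilt 26.7 n [ 0.45  -0.001  0.893] N 2311 range [-0.068 -0.069  0.018] [0.005 0.043 0.057]
26 [-0.01  0.06  0.24]
29 [-0.01  0.21 -0.14]
32 [-0.01  0.37 -0.51]
35 [-0.01  0.55 -0.87]
38 [-0.01  0.76 -1.22]
41 [-0.01  0.98 -1.56]
44 [-0.01  1.21 -1.89]
pad [-0.0834 -0.0126  0.0269] theta~ 27.5 F(u,v,z) [-6.2 -0.4  2.4] t 12.78
```

View pics/s10c.png

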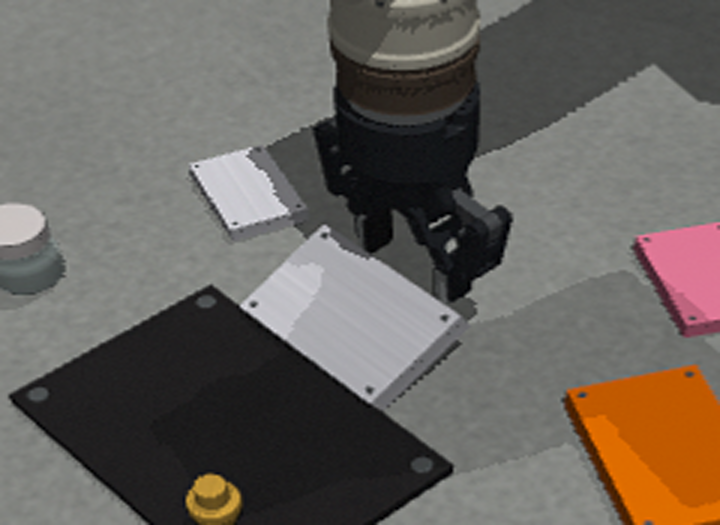

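The fitted tilt is 26.7°, which matches the arc. Continuing.

```bash
python3 -m inch '[[[6,0,0.3,-0.3,0],[6,0,0.4,-0.6,0],[6,0,0.6,-0.9,0],[6,0,0.8,-1.2,0],[6,0,1.0,-1.5,0]]]';python3 - <<'E'
from h import *
tilt('s11')
arc([38,41,44,47,50,53,56])
E
```

```text
clock: 13.4
eef_pos: [0.5244, -0.0125, 0.0414]
tool_rot: [0.635, 0.772, -0.009, -0.006]
ft_force: [-5.1, -1.5, 4.6]
grip_width: 0.0602
tilt 38.9 n [ 0.628 -0.     0.778] N 2325 range [-0.056 -0.069  0.016] [0.007 0.043 0.071]
38 [-0.01 -0.07  0.28]
41 [-0.01  0.14 -0.06]
44 [-0.01  0.38 -0.39]
47 [-0.01  0.63 -0.7 ]
50 [-0.01  0.9  -1.  ]
53 [-0.01  1.19 -1.29]
56 [-0.01  1.49 -1.56]
pad [-0.0748 -0.0126  0.0418] theta~ 40.4 F(u,v,z) [-7.4 -0.8  5.3] t 13.45
```

```bash
python3 -m inch '[[[6,0,0.3,-0.3,0],[6,0,0.5,-0.6,0],[6,0,0.8,-0.9,0],[6,0,1.0,-1.1,0],[6,0,1.2,-1.3,0]]]';python3 - <<'E'
from h import *
tilt('s12')
arc([47,50,53,56,59,62,65,68])
E
```

```text
clock: 14.08
eef_pos: [0.5359, -0.0102, 0.0549]
tool_rot: [0.635, 0.772, -0.009, -0.007]
ft_force: [-5.8, 0.1, 5.8]
grip_width: 0.0599
tilt 51.7 n [ 0.784 -0.002  0.62 ] N 2189 range [-0.044 -0.069  0.016] [0.008 0.043 0.081]
47 [-0.01 -0.51  0.67]
50 [-0.01 -0.24  0.37]
53 [-0.    0.04  0.08]
56 [-0.    0.34 -0.19]
59 [-0.    0.66 -0.45]
62 [-0.    0.98 -0.69]
65 [-0.    1.32 -0.91]
68 [-0.    1.67 -1.12]
pad [-0.0631 -0.0126  0.0553] theta~ 54.7 F(u,v,z) [-7.9 -0.1  7.4] t 14.12
```

View pics/s12c.png

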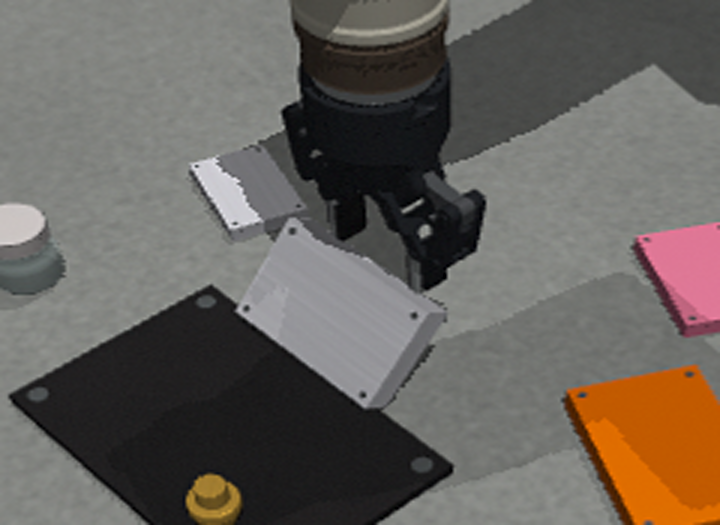

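```bash
python3 -m inch '[[[6,0,0.3,-0.2,0],[6,0,0.6,-0.4,0],[6,0,0.9,-0.65,0],[6,0,1.2,-0.85,0],[6,0,1.5,-1.05,0]]]';python3 - <<'E'
from h import *
tilt('s13')
arc([62,65,68,71,74,77,80,83,86])
E
```

```text
clock: 14.75
eef_pos: [0.5517, -0.0071, 0.0669]
tool_rot: [0.635, 0.772, -0.008, -0.006]
ft_force: [-5.1, -0.4, 8.9]
grip_width: 0.0597
tilt 63.7 n [0.897 0.019 0.442] N 494 range [-0.029 -0.069  0.013] [0.01  0.043 0.089]
62 [ 0.   -0.64  0.55]
65 [ 0.   -0.3   0.33]
68 [0.   0.05 0.12]
71 [ 0.    0.41 -0.06]
74 [ 0.01  0.78 -0.23]
77 [ 0.01  1.16 -0.37]
80 [ 0.01  1.54 -0.5 ]
83 [ 0.01  1.93 -0.61]
86 [ 0.01  2.33 -0.69]
pad [-0.0466 -0.0127  0.0673] theta~ 75.1 F(u,v,z) [-5.  -0.2  9.3] t 14.8
```

View pics/s13c.png

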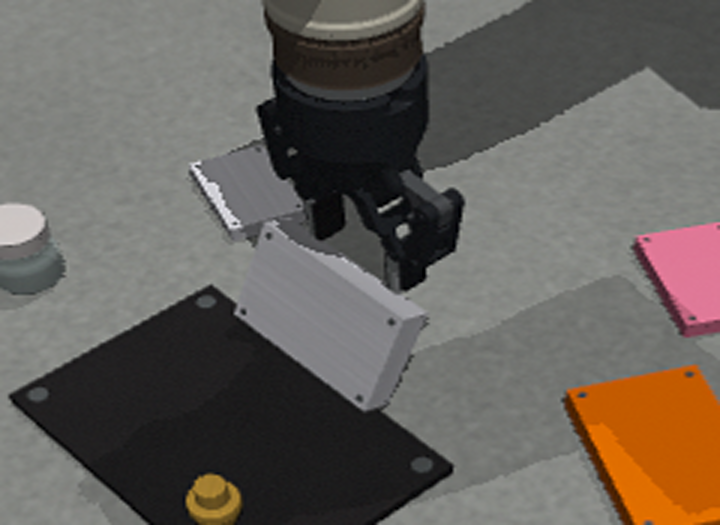

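Standing at about 65°, straight on the edge. Continuing.

```bash
python3 -m inch '[[[6,0,0.3,0,0],[6,0,0.6,-0.15,0],[6,0,0.9,-0.25,0],[6,0,1.2,-0.35,0],[6,0,1.5,-0.45,0]]]';python3 - <<'E'
from h import *
tilt('s14')
arc([77,80,83,86,89,92,95,98])
E
```

```text
clock: 15.42
eef_pos: [0.5699, -0.0036, 0.0746]
tool_rot: [0.635, 0.772, -0.005, -0.003]
ft_force: [-3.5, 0.3, 12.9]
grip_width: 0.06
tilt -10.9 n [-0.189 -0.004  0.982] N 400 range [-0.024 -0.068  0.086] [-0.003  0.043  0.094]
77 [ 0.01 -0.68  0.41]
80 [ 0.01 -0.29  0.29]
83 [0.01 0.1  0.18]
86 [0.01 0.5  0.1 ]
89 [0.01 0.9  0.04]
92 [ 0.01  1.3  -0.  ]
95 [ 0.02  1.7  -0.02]
98 [ 0.02  2.11 -0.02]
pad [-0.0281 -0.0128  0.0748] theta~ 90.0 F(u,v,z) [-2.3  1.2 12.5] t 15.47
```

View pics/s14c.png

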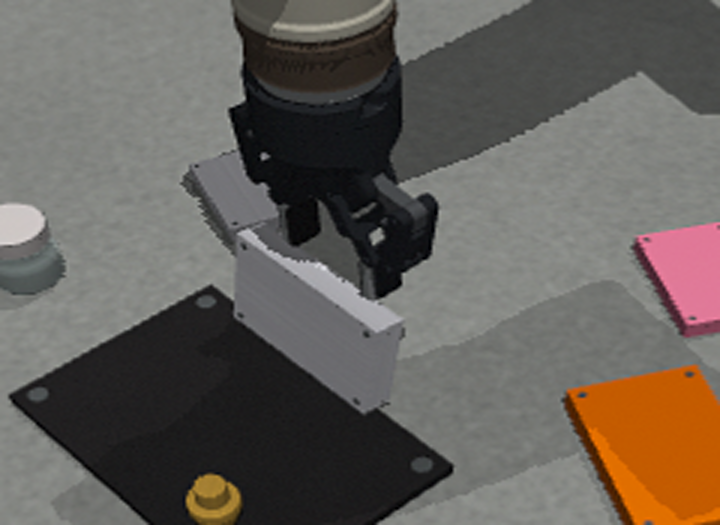

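The tray stands at about 79° (its upper face is tilted 11° from level). I ease it past the balance point.

```bash
python3 -m inch '[[[6,0,0.3,0.05,0],[6,0,0.6,0.0,0],[6,0,0.8,-0.0,0],[6,0,1.0,-0.0,0],[6,0,1.2,-0.05,0]]]';python3 - <<'E'
from h import *
tilt('s15')
arc([86,89,92,95])
E
```

```text
clock: 16.1
eef_pos: [0.5851, -0.0006, 0.0778]
tool_rot: [0.635, 0.772, -0.003, -0.001]
ft_force: [-2.7, 0.1, 11.4]
grip_width: 0.0599
tilt 1.1 n [ 0.019 -0.002  1.   ] N 480 range [-0.008 -0.069  0.088] [0.013 0.043 0.094]
86 [ 0.01 -1.01  0.41]
89 [ 0.01 -0.61  0.36]
92 [ 0.01 -0.21  0.32]
95 [0.01 0.2  0.3 ]
pad [-0.013  -0.0128  0.0779] theta~ 90.0 F(u,v,z) [-2.1  2.1 10.8] t 16.15
```

View pics/s15c.png

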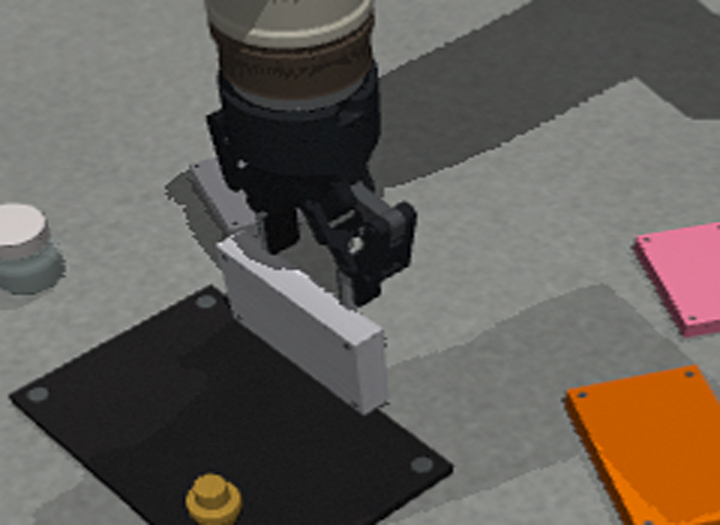

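The tray now stands at about 90° on its side at the pad's edge, held by the fingers. I lift straight up off it, drop behind its rim, and look.

```bash
python3 -m inch '[[[6,0,-0.05,-0.3,0],[6,0,-0.05,-0.9,0],[6,0,-0.05,-1.2,0],[6,0,-1.2,-1.2,0],[6,0,-2.2,-1.2,0]]]';python3 - <<'E'
from h import *
tilt('s16')
arc([90])
E
```

```text
clock: 16.77
eef_pos: [0.5625, -0.005, 0.0895]
tool_rot: [0.635, 0.772, -0.003, -0.001]
ft_force: [-0.5, -0.3, 0.5]
grip_width: 0.0602
tilt -0.1 n [-0.003 -0.     1.   ] N 1383 range [-0.089 -0.068  0.018] [-0.007  0.043  0.024]
90 [-0.    2.02  1.48]
pad [-0.0378 -0.0126  0.0895] theta~ 90.0 F(u,v,z) [-1.8  0.6  0.4] t 16.82
```

View pics/s16c.png

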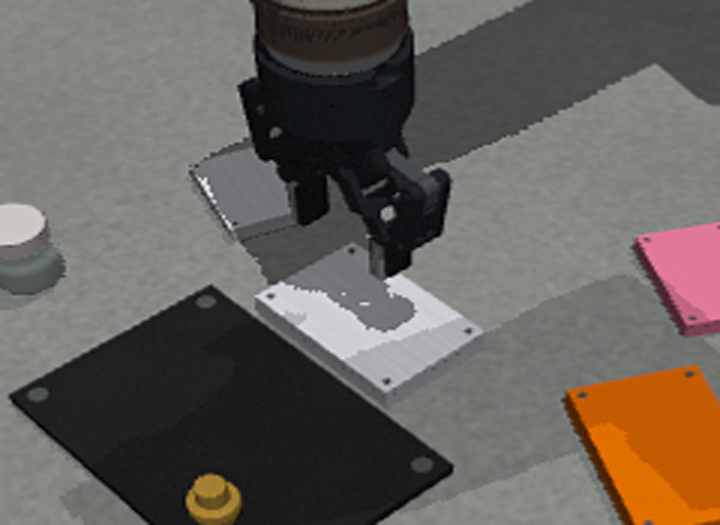

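The tray fell back flat onto the bench, at u -0.088 to -0.008 and still square. I repeat the tilt and this time carry on past vertical without letting go.

```bash
python3 -m inch '[[[6,0,-3,0,0],[6,0,-6,0,0],[6,0,-8.5,2,0],[6,0,-8.5,5,0],[6,0,-8.5,7.5,0]]]'
python3 - <<'E'
from h import *
plan(-.092,-.0127,-.0100)
E
```

```text
clock: 17.45
eef_pos: [0.4761, -0.022, 0.0146]
tool_rot: [0.635, 0.772, -0.004, -0.002]
ft_force: [-0.9, 0.1, -0.0]
grip_width: 0.0602
pad [-0.1244 -0.0124  0.0146] dxyz cm [-0.01  3.26  2.43] roll -0.2 F [-0.86  0.1  -0.01] w 0.0602 t 17.45 q [-0.04  0.4  -0.37  0.81 -0.   -0.24]
```

```bash
python3 -m inch '[[[6,0,0,1.5,0],[6,0,0,2.4,0],[6,0,0,2.4,0],[6,0,1.0,2.4,0],[6,0,2.0,2.4,0]]]'
python3 -m inch '[[[6,0,0.4,0,0],[6,0,0.8,0,0],[6,0,1.2,0,0],[6,0,1.5,0,0],[6,0,1.7,0,0]]]'
python3 - <<'E'
from h import *
tilt('s17')
arc([0,2,5,8,11,14])
E
```

```text
clock: 18.08
eef_pos: [0.4974, -0.0181, -0.0087]
tool_rot: [0.635, 0.772, -0.003, -0.001]
ft_force: [-0.1, 0.3, -0.1]
grip_width: 0.0599
clock: 18.7
eef_pos: [0.5094, -0.0154, -0.0096]
tool_rot: [0.635, 0.772, -0.006, -0.004]
ft_force: [-12.3, -3.9, 8.5]
grip_width: 0.0602
tilt -0.1 n [-0.001 -0.001  1.   ] N 1970 range [-0.081 -0.069  0.018] [0.001 0.043 0.024]
0 [-0.02  0.33  0.03]
2 [-0.02  0.31 -0.24]
5 [-0.02  0.29 -0.65]
8 [-0.02  0.29 -1.05]
11 [-0.02  0.31 -1.45]
14 [-0.02  0.35 -1.86]
pad [-0.0906 -0.0125 -0.0097] theta~ 0.2 F(u,v,z) [-9.7 -1.7  7.6] t 18.75
```

View pics/s17c.png

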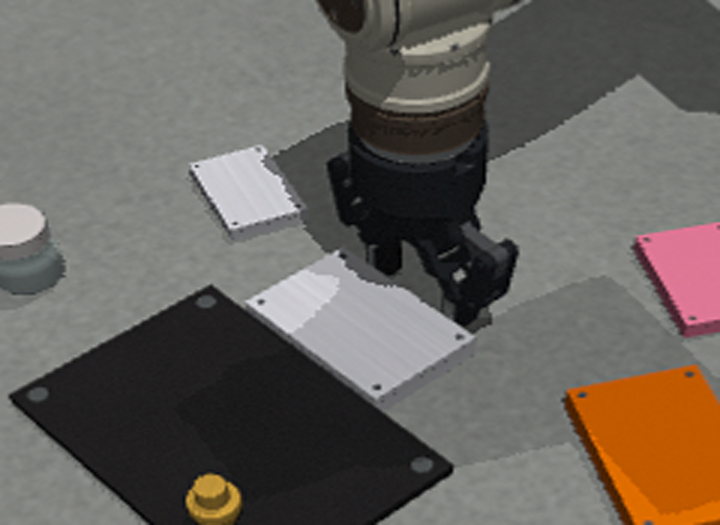

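Flat against the wall again, pressed with about 10 N. I follow the same arc in the same steps.

```bash
python3 -m inch '[[[6,0,0.3,-0.1,0],[6,0,0.3,-0.3,0],[6,0,0.3,-0.6,0],[6,0,0.3,-0.9,0],[6,0,0.3,-1.1,0]]]'
python3 -m inch '[[[6,0,0.3,-0.2,0],[6,0,0.3,-0.5,0],[6,0,0.35,-0.8,0],[6,0,0.4,-1.2,0],[6,0,0.4,-1.4,0]]]'
python3 -m inch '[[[6,0,0.3,-0.2,0],[6,0,0.3,-0.5,0],[6,0,0.4,-0.8,0],[6,0,0.5,-1.1,0],[6,0,0.6,-1.4,0]]]'
python3 - <<'E'
from h import *
tilt('s18')
arc([26,29,32,35,38,41])
E
```

```text
clock: 19.38
eef_pos: [0.5097, -0.0153, 0.0004]
tool_rot: [0.636, 0.772, -0.008, -0.006]
ft_force: [-4.6, -1.6, -1.2]
grip_width: 0.06
clock: 20.0
eef_pos: [0.5117, -0.0148, 0.0136]
tool_rot: [0.636, 0.772, -0.01, -0.007]
ft_force: [-3.4, -0.9, 0.5]
grip_width: 0.06
clock: 20.62
eef_pos: [0.5162, -0.0139, 0.0272]
tool_rot: [0.636, 0.772, -0.011, -0.008]
ft_force: [-4.6, -2.3, 0.8]
grip_width: 0.0604
tilt 26.9 n [ 0.453 -0.002  0.891] N 2286 range [-0.068 -0.069  0.017] [0.005 0.043 0.057]
26 [-0.02  0.05  0.31]
29 [-0.02  0.19 -0.07]
32 [-0.02  0.35 -0.44]
35 [-0.02  0.53 -0.81]
38 [-0.02  0.73 -1.16]
41 [-0.02  0.95 -1.5 ]
pad [-0.0832 -0.0125  0.0276] theta~ 28.0 F(u,v,z) [-5.3 -0.6  2.4] t 20.68
```

```bash
python3 -m inch '[[[6,0,0.3,-0.3,0],[6,0,0.4,-0.6,0],[6,0,0.6,-0.9,0],[6,0,0.8,-1.2,0],[6,0,1.0,-1.5,0]]]'
python3 -m inch '[[[6,0,0.3,-0.3,0],[6,0,0.5,-0.6,0],[6,0,0.8,-0.9,0],[6,0,1.0,-1.1,0],[6,0,1.2,-1.3,0]]]'
python3 -m inch '[[[6,0,0.3,-0.2,0],[6,0,0.6,-0.4,0],[6,0,0.9,-0.65,0],[6,0,1.2,-0.85,0],[6,0,1.5,-1.05,0]]]'
python3 - <<'E'
from h import *
tilt('s19')
arc([65,68,71,74,77,80,83])
E
```

```text
clock: 21.3
eef_pos: [0.5249, -0.0122, 0.0423]
tool_rot: [0.636, 0.772, -0.013, -0.009]
ft_force: [-6.4, -2.1, 3.2]
grip_width: 0.0602
clock: 21.92
eef_pos: [0.5364, -0.0099, 0.0555]
tool_rot: [0.636, 0.772, -0.013, -0.01]
ft_force: [-6.5, -1.0, 6.3]
grip_width: 0.0601
clock: 22.55
eef_pos: [0.552, -0.0069, 0.0672]
tool_rot: [0.636, 0.772, -0.013, -0.009]
ft_force: [-6.3, -1.2, 9.4]
grip_width: 0.0601
tilt 64.3 n [0.901 0.014 0.433] N 480 range [-0.029 -0.068  0.014] [0.01  0.043 0.089]
65 [-0.01 -0.33  0.36]
68 [-0.01  0.02  0.15]
71 [-0.01  0.38 -0.04]
74 [-0.01  0.75 -0.21]
77 [-0.01  1.12 -0.36]
80 [-0.01  1.51 -0.49]
83 [-0.01  1.9  -0.6 ]
pad [-0.0463 -0.0126  0.0676] theta~ 76.0 F(u,v,z) [-5.4  0.8  9.6] t 22.6
```

```bash
python3 -m inch '[[[6,0,0.3,0,0],[6,0,0.6,-0.15,0],[6,0,0.9,-0.25,0],[6,0,1.2,-0.35,0],[6,0,1.5,-0.45,0]]]'
python3 -m inch '[[[6,0,0.3,0.05,0],[6,0,0.6,0.0,0],[6,0,0.8,-0.0,0],[6,0,1.0,-0.0,0],[6,0,1.2,-0.05,0]]]'
python3 - <<'E'
from h import *
tilt('s20')
arc([90])
E
```

```text
clock: 23.22
eef_pos: [0.5705, -0.0033, 0.0749]
tool_rot: [0.636, 0.772, -0.009, -0.006]
ft_force: [-3.1, 0.2, 12.0]
grip_width: 0.0603
clock: 23.85
eef_pos: [0.585, -0.0005, 0.0779]
tool_rot: [0.635, 0.772, -0.007, -0.004]
ft_force: [-2.2, -0.6, 10.8]
grip_width: 0.0599
tilt 0.8 n [0.013 0.    1.   ] N 443 range [-0.008 -0.068  0.088] [0.013 0.043 0.093]
90 [-0.   -0.47  0.35]
pad [-0.0131 -0.0127  0.0779] theta~ 90.0 F(u,v,z) [-1.8  0.1 11.2] t 23.9
```

View pics/s20c.png

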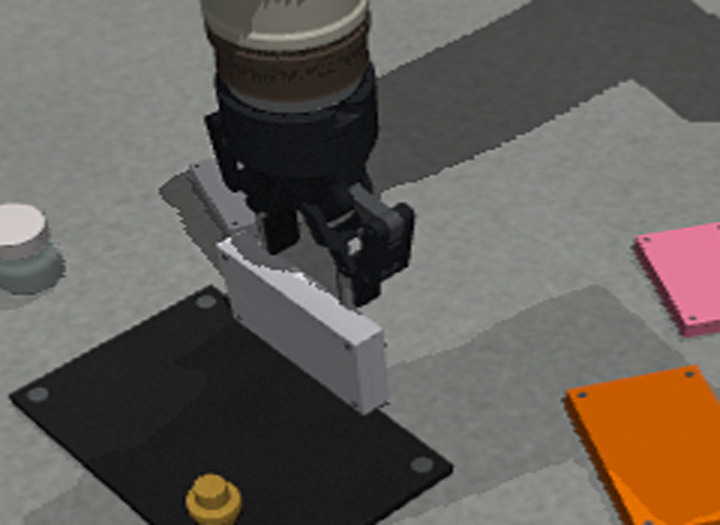

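```bash
python3 -m inch '[[[6,0,0.5,0.05,0],[6,0,1.0,0.0,0],[6,0,1.5,-0.05,0],[6,0,2.0,-0.1,0],[6,0,2.5,-0.1,0]]]'
python3 - <<'E'
from h import *
tilt('s21')
arc([90])
E
```

```text
clock: 24.52
eef_pos: [0.6114, 0.0048, 0.0791]
tool_rot: [0.635, 0.772, -0.006, -0.003]
ft_force: [0.7, 0.6, 4.4]
grip_width: 0.0599
tilt 20.4 n [ 0.348 -0.004  0.937] N 490 range [ 0.019 -0.068  0.084] [0.038 0.043 0.094]
90 [-0.01 -3.18  0.49]
pad [ 0.014  -0.0127  0.079 ] theta~ 90.0 F(u,v,z) [ 2.1 -0.3  5.3] t 24.57
```

View pics/s21c.png

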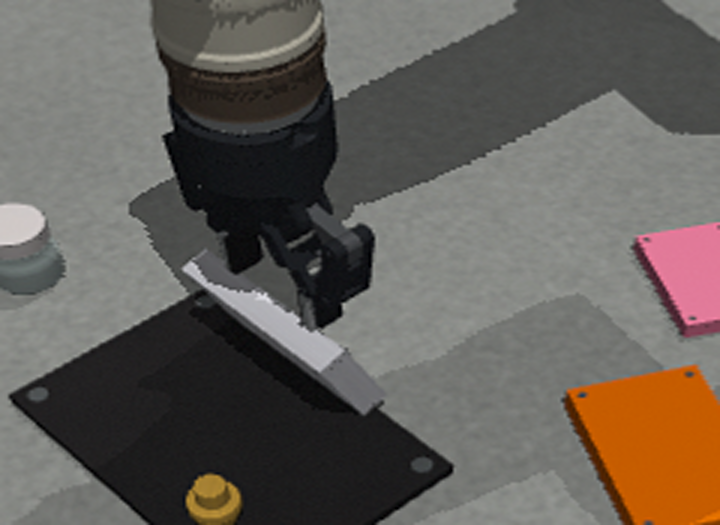

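The tray is past the top at 110° and still hangs on the fingertips. I lower it along the arc.

```bash
python3 -m inch '[[[6,0,0.5,0.1,0],[6,0,1.0,0.3,0],[6,0,1.6,0.5,0],[6,0,2.1,0.7,0],[6,0,2.6,0.9,0]]]'
python3 - <<'E'
from h import *
tilt('s22')
arc([90])
E
```

```text
clock: 25.2
eef_pos: [0.6393, 0.0102, 0.0703]
tool_rot: [0.635, 0.772, -0.004, -0.002]
ft_force: [2.5, 0.7, 3.5]
grip_width: 0.0599
tilt -43.4 n [-0.685 -0.083  0.724] N 483 range [-0.006 -0.068  0.019] [0.063 0.043 0.083]
90 [-0.01 -6.01 -0.4 ]
pad [ 0.0423 -0.0128  0.0699] theta~ 87.7 F(u,v,z) [ 4.7 -0.4  6. ] t 25.25
```

View pics/s22c.png

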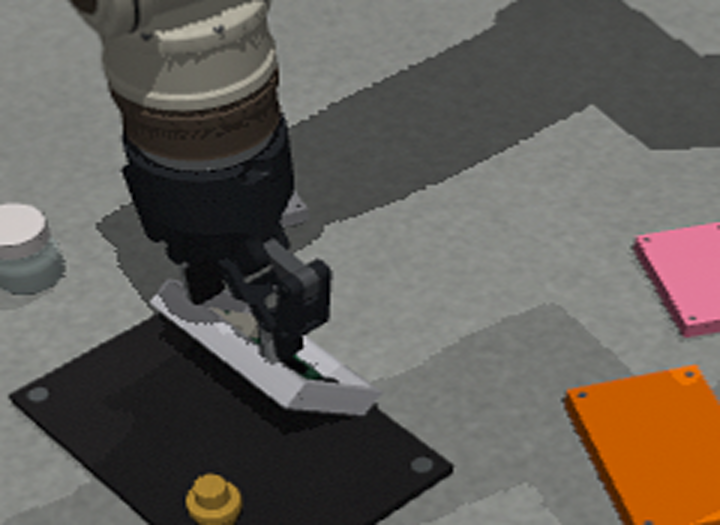

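About 130°, with the green board coming into view. Lowering further.

```bash
python3 -m inch '[[[6,0,0.5,0.4,0],[6,0,1.0,0.8,0],[6,0,1.5,1.3,0],[6,0,2.0,1.8,0],[6,0,2.4,2.2,0]]]'
python3 - <<'E'
from h import *
tilt('s23')
arc([90])
E
```

```text
clock: 25.88
eef_pos: [0.6628, 0.0149, 0.0468]
tool_rot: [0.635, 0.772, -0.005, -0.002]
ft_force: [0.5, -0.0, -0.6]
grip_width: 0.0604
tilt 0.2 n [0.004 0.002 1.   ] N 255 range [ 0.01  -0.068  0.028] [0.09  0.043 0.033]
90 [-0.02 -8.42 -2.73]
pad [ 0.0661 -0.0128  0.0464] theta~ 44.8 F(u,v,z) [ 0.9 -0.1 -0.6] t 25.93
```

View pics/s23c.png

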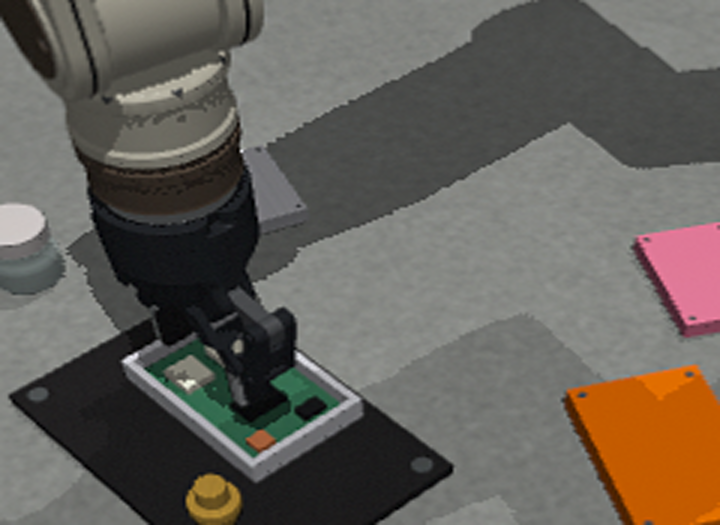

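The tray lies flat with the board up, at u 0.010 to 0.090 on the pad. I lift straight up and clear the view.

```bash
python3 -m inch '[[[6,0,0,-2,0],[6,0,0,-5,0],[6,0,0,-9,0],[6,0,-4,-12,0],[6,0,-9,-13,0]]]'
python3 -m inch '[[[6,0,-5,0,0],[6,0,-10,0,0],[6,0,-15,0,0],[6,0,-18,0,0],[6,0,-18,0,0]]]'
python3 - <<'E'
from h import *
tilt('s24'); snap('top','top24'); snap('scene','scene24')
E
```

```text
clock: 26.55
eef_pos: [0.5771, -0.0019, 0.1795]
tool_rot: [0.635, 0.772, -0.003, -0.0]
ft_force: [-0.5, 0.8, 1.0]
grip_width: 0.0598
clock: 27.18
eef_pos: [0.3986, -0.037, 0.181]
tool_rot: [0.635, 0.772, -0.003, -0.0]
ft_force: [1.0, -1.0, 0.3]
grip_width: 0.0599
tilt -0.5 n [-0.009 -0.072  0.997] N 387 range [ 0.01  -0.057  0.022] [0.09  0.043 0.033]
```

View pics/scene24.png

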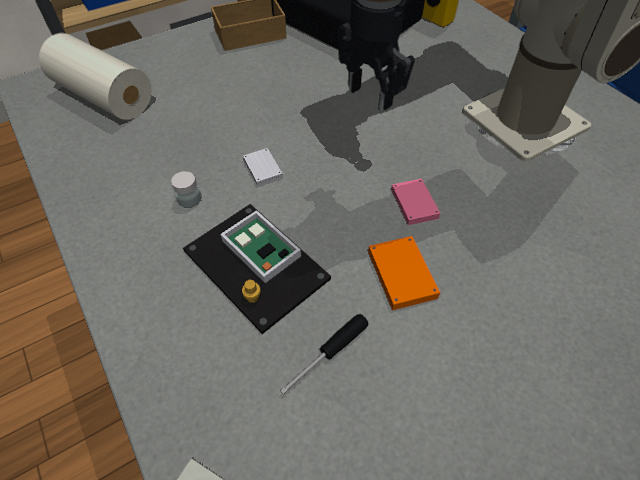

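View pics/top24.png

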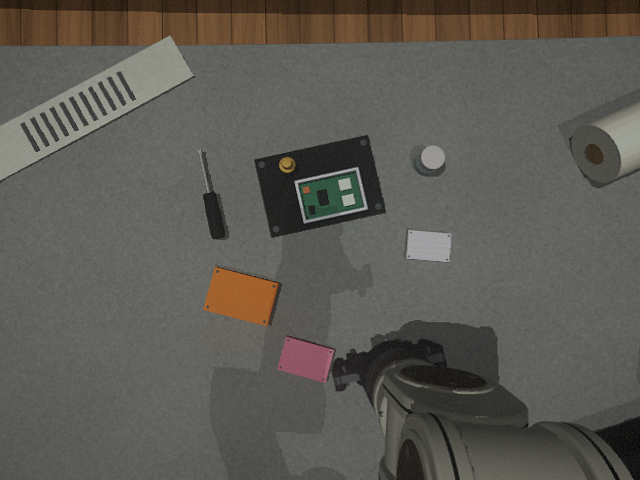

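Top view: the tray sits on the pad at (331,195) with its green board up. The adaptor (287,164), screwdriver (212,215) and jar (432,157) are where they were at the start. The robot is clear, so I hand in.

```bash
python3 -c "
from h import *
a=np.load('pics/top0.npz')['im'].astype(int);b=np.load('pics/top24.npz')['im'].astype(int)
for n,(x,y,w,h) in dict(adaptor=(275,150,25,25),driver=(192,145,38,100),jar=(412,140,40,40)).items(): print(n,(abs(a-b)[y:y+h,x:x+w].max(2)>40).sum())
print(ticket.job_done())"
```

```text
adaptor 0
driver 0
jar 0
the job is handed in; nothing more can be done
None
```

The tray is turned over. It lies flat on the pad with its circuit board facing up, and I handed the job in at about 27 s.

I pushed it with two fingertips against the pad's near edge, swung it up by friction, carried it past vertical, and lowered it until it dropped flat. I never gripped it.

**Final checks:**
- **Tray:** it covers about 10 to 90 mm in from the pad's near edge. Its rim was level to 0.2° just after landing. The last plane fit, on mixed rim and board points, was poorer at about 4° sideways.
- **Bystanders:** the before-and-after top pictures show no change at the screwdriver, the adaptor or the jar.
- **Robot:** it was clear of everything when I handed in. The highest wrist force I read was about 23 N, on a bench touch.

**What did not go to plan:**
- **Height offset:** the bench was reached with the TCP reading 12.5 mm below it, which does not fit the stated fingertip geometry. Because of this the first push passed above the tray without touching it, and I then found the true height by touching the bench.
- **First tip-up:** when I let go at about 90°, the tray fell back flat onto the bench. The second try, without letting go, succeeded.

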